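Cover the test-tile tray

TASK

Close the wooden test-tile tray with the longer of the two ribbed plywood covers: tilt it, tuck one end under the dark strip that overhangs the robot-side end of the tray, then lower the other end so that the cover lies level down inside the tray, and let go. Leave the shorter cover where it is.

Things in the scene. Friction and masses are not known exactly. Their poses are not given: they have to be found in the camera images.
- long_cover_grip (a point): Loose plywood cover to use, starts flat, rib up: plate 110 (x) x 80 (y) x 6 mm, 0.1-0.21 kg, with an upright rib on its middle 40 long (x), 16 wide (y), 54 mm high. Point: in the rib on the cover's centre, 46 mm above the plate's underside, 14 below the rib's top; grip here across the 16 mm. x along rib and length, z up. Both ends alike: either may go under the strip.
- short_cover_grip (a point): The other loose cover, to be left alone: same rib, but its plate is only 76 (x) x 80 (y) x 6 mm. Point and axes as on the long cover. The two may have swapped sides.
- tray_seat (a point): Tray, fixed, 150 (x) x 116 (y) mm outside, walls 10 thick, tops 36 mm above the worktop. Cavity 130 (x) x 96 (y); a ledge 22 wide along each long side, 14 mm above the worktop, carries the cover (tiles lie lower). Point: cavity's centre at ledge height. +x points away from the strip end, which is nearest the robot; z up. Covered: the plate's underside centre is about here, its x along the tray's.
- strip_edge (a point): Middle of the lower inner edge of the tray's dark strip (7 mm thick), which lies on the wall tops at the tray's -x end, overhangs the cavity by 32 mm, and leaves a mouth 98 mm long. This point is 33 mm to -x of the cavity's centre and 22 mm above the ledges. Axes as the tray's. About 22 mm of the cover ends up under the strip. A cover tilted about 15 degrees goes under it.

How it is judged (in metres and radians):
At the end, for the whole second after the job is handed in: The long cover lies inside the tray with one end under the strip: within 14 mm of the cavity's centre each way, resting on the ledges (height within 5 mm), level within 5 degrees, along the tray within 15 degrees, and at rest. (Any resting place the cavity allows is within these limits.) (x of long_cover_grip in the frame of tray_seat between -0.014 and 0.014 m and y of long_cover_grip in the frame of tray_seat between -0.014 and 0.014 m and z of long_cover_grip in the frame of tray_seat between 0.04 and 0.051 m and angle between the x axis of long_cover_grip and the x axis of tray_seat, either way round below 0.26 rad and angle between long_cover_grip's own z axis and vertical below 0.09 rad and linear speed of long_cover below 0.02 m/s); the robot touches nothing.
It fails at once if the shorter cover is moved by more than 30 mm (distance of short_cover_grip from where it was at the start of the episode above 0.03 m).
It also fails if it takes over 37 s, if anything falls off the work surface, if the arm or the gripper's body presses on something with over 40 N, if the wrist force passes 120 N, or if a joint passes its speed limit or range.

ROBOT

A 7-joint arm with a two-finger parallel gripper is mounted at the origin on a cart in front of the work surface, level with it; the furniture and walls round the work are solid. World frame = base frame: x ahead of the robot, y to its left, z up, the work surface at z = 0. Lengths are in mm, angles in degrees, forces in N, time in s.
With the tool pointing down it reaches from about 425 to 800 mm from the base axis. Payload 8.3 kg.
Tool frame: the origin (TCP) lies at the very end of the fingers, on their centre line; the grasp point (between the pads) lies 19 mm behind it; z points along the fingers, y is the direction in which the jaws open and shut (so a half turn about z gives the same grasp; the last joint's range is limited). The gripper opens to 85 mm and grips with 20 to 120 N. Pads are 22 mm wide; open, the fingers measure 114 mm over their backs; the gripper's body (76 mm by 85 mm) begins 54 mm behind the grasp point. The pads swing forward as they close: fully open they stand 13 mm farther back than shut.
Start: joints at [59.421, 21.967, 0.94, 78.501, -0.361, 79.538, -2.664], TCP at [283.531, -556.968, 231.279] pointing down, gripper open.
Joint ranges: [-169.22, 169.22], [-14.56, 117.87], [-87.37, 89.26], [10.42, 133.3], [-82.24, 262.24], [0.94, 117.77], [-172.7, 172.7]. Speed limits (degrees/s): [136.94, 136.94, 172.46, 172.46, 180, 180, 180].

INTERFACE

Orientations are given as [roll, pitch, yaw] about the fixed x, y, z axes, in that order (R = Rz(yaw) Ry(pitch) Rx(roll)).
In Python, from plant import bot gives the robot as it stands. The module is installed in compiled form; this text tells all that it offers.
- The arm moves only by the tool apply_moves, never from a script. Its argument "deltas" is a list of rows, each an object of numbers: "tx", "ty", "tz": the shift along the world's x, y, z normalised to -1 to 1, where 1 is 15 cm; "ax", "ay", "az": the turn, a rotation vector about the world's x, y, z normalised to -1 to 1, where 1 is 90 degrees. A call has 1 to 8 rows; each row is the pose to reach, as a shift and turn from the pose measured when the call began; what a row does not reach only later rows make up. A row lasts 1/12 s, in which the tool goes at most 41.7 mm and 7.16 degrees, less where a joint would pass 70% of its speed; a pose out of reach is approached as far as the arm can. A call with a number of a shift or a turn outside -1 to 1 is refused whole. A call with a gripper value outside its range is refused whole. "hand" is the opening, from 0 (shut) to 1 (fully open), set as the call begins (left out, the last holds). The fingers move at their own pace and stop on an object; "force" is the grip in N (left out, the last holds). Time passes only in rows, so rows that repeat a pose let the fingers close. It gives the time, the measured TCP pose, the force and the opening at its end, in the units of the state.
- bot.read_state(): the state, without advancing time (a new reading comes with each control period).
- bot.get_image(name): name is "scene" or "top" or "wrist"; returns (picture, depth): 480x640x3 uint8, red, green, blue; 480x640 float32, mm along the optical axis (not along the pixel's ray), 0 where there is no reading.
- bot.calibration(name): a dict with "fx", "fy", "cx", "cy" (pixels), "distortion" ([k1, k2, p1, p2, k3] as OpenCV has them; the pictures are not rectified), "rvec" (rotation vector, rad) and "tvec" (3), from world to camera coordinates, as OpenCV has them; the wrist camera has in their place "tool_from_camera" (4x4, takes a point from camera to tool coordinates, whose origin is the TCP and whose axes are the flange's). Camera axes: x right, y down, z forward; pixel columns grow to the right and rows downward; lengths in mm; the calibration is good to about 2 mm. A picture is of the moment at which its call begins: read the wrist's pose just before it. calibration takes no time and is no camera call.
- bot.job_done(): hands the job in, once; it reports no verdict.
The state is a dict: "t": time; "qpos": joint angles; "joint_velocities": joint speeds; "effort": joint torques, N m; "eef_pos": TCP position; "eef_rot": TCP orientation; "contact_force": force on the tool from outside, world axes, zero at the start; "torque": the same for the moment, N m; "opening": opening from 0.0 (shut) to 1.0 (fully open).
Only numpy, scipy, OpenCV 4.12 (cv2) and the standard library are available. Lean on these libraries where they do the work, as an engineer would, in place of code of your own. Each camera call takes 0.05 s, during which the arm holds its last target.

## Working session

There is one attempt and no reset: what is moved stays moved. The work goes in short steps, Python scripts to look and compute and a tool call to move; the robot and the scene stay as the last step left them, time stands still between calls to the robot, and variables do not carry over. Pictures are saved under pics/ and viewed, and the job is handed in when it is done.

Besides the shell and the picture viewer there is one more tool, called after ">>>" by a JSON object that holds its "method" and its "body". apply_moves: Moves the arm, as the interface text tells. Scaled input: -1 to 1 covers 15 cm each way for a shift and 90 degrees each way for a turn. Its arguments: {"type":"object","properties":{"deltas":{"type":"array","items":{"type":"object","properties":{"tx":{"type":"number"},"ty":{"type":"number"},"tz":{"type":"number"},"ax":{"type":"number"},"ay":{"type":"number"},"az":{"type":"number"}}}},"hand":{"type":"number"},"force":{"type":"number"}},"required":["deltas"]}

```bash
mkdir -p pics; python3 - <<'E'
from plant import bot
import cv2,numpy as np
s=bot.read_state();print(s)
for n in ["scene","top"]:
    im,d=bot.get_image(n);np.savez(f"{n}0.npz",im=im,d=d)
    cv2.imwrite(f"pics/{n}0.png",im[:,:,::-1])
    print(n,bot.calibration(n))
print(bot.calibration("wrist"))
E
```

```text
{'t': 0.0, 'qpos': array([59.42090226, 22.01630807,  0.93874454, 78.56339281, -0.36191019,
       79.53731919, -2.66507782]), 'joint_velocities': array([-0.02926128, -0.05444548,  0.11814086,  0.00826451,  0.03902955,
        0.01106503, -0.01618693]), 'effort': array([ 3.39607459e-04, -6.27584624e+01,  8.44329614e-01, -3.71818650e+01,
        1.66088791e-02,  1.43843133e-02, -1.64717306e-06]), 'eef_pos': array([ 283.30060733, -556.52734275,  230.25097968]), 'eef_rot': array([-1.79885798e+02,  1.44463391e-03,  2.69772948e+01]), 'contact_force': array([ 0.34895444,  0.25901294, -0.41721705]), 'torque': array([-0.00800764,  0.02922729, -0.02850262]), 'opening': 0.9979196482325146}
scene {'fx': 490.2636476016287, 'fy': 490.2636476016287, 'cx': 322.2261951316698, 'cy': 242.61287483353811, 'distortion': array([-0.06698717,  0.        ,  0.        ,  0.        ,  0.        ]), 'rvec': array([ 0.61521492, -2.75778533,  1.02331725]), 'tvec': array([480.96056658, 229.71427363, 837.72615377])}
top {'fx': 488.37761420492546, 'fy': 488.37761420492546, 'cx': 322.39281578988204, 'cy': 233.88925372400803, 'distortion': array([-0.01258864,  0.        ,  0.        ,  0.        ,  0.        ]), 'rvec': array([ 2.18316348, -2.19951053,  0.10065641]), 'tvec': array([ 11.21945809, 534.48572304, 879.10062094])}
{'fx': 367.4565800641973, 'fy': 367.4565800641973, 'cx': 320.3021826546368, 'cy': 241.5533147437787, 'distortion': array([-0.01908659,  0.        ,  0.        ,  0.        ,  0.        ]), 'tool_from_camera': array([[-3.05793870e-04, -9.51583336e-01, -3.07390730e-01,
         7.81621961e+01],
       [ 9.99999885e-01, -1.77145112e-04, -4.46420419e-04,
        -6.68251664e-01],
       [ 3.70353467e-04, -3.07390831e-01,  9.51583280e-01,
        -1.42568204e+02],
       [ 0.00000000e+00,  0.00000000e+00,  0.00000000e+00,
         1.00000000e+00]])}
```

View pics/top0.png

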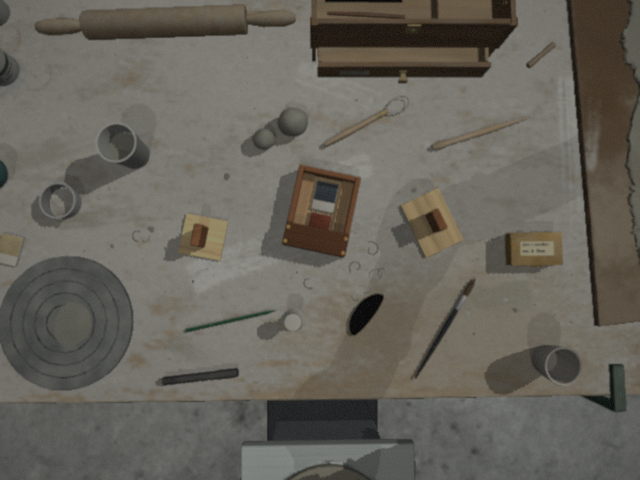

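View pics/scene0.png

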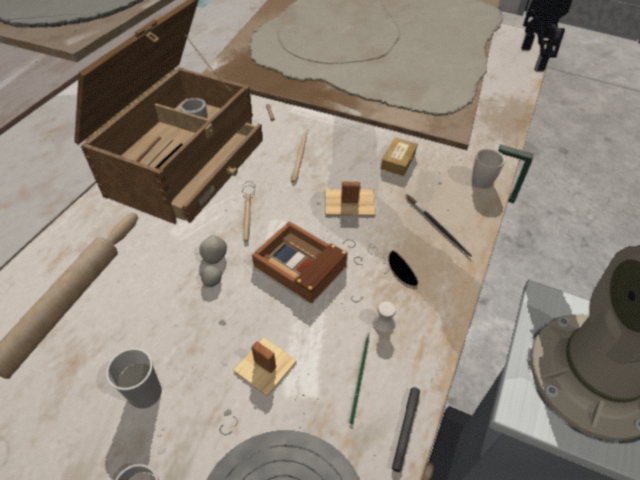

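The top view shows the tray at about (321,210) with its strip at the bottom. One cover is at (432,222) and looks longer; the other is at (204,237). Next I measure all three.

```bash
cat > h.py <<'E'
import cv2,numpy as np
from plant import bot
def ray(n,px,z,c=None):
    c=c or bot.calibration(n)
    K=np.array([[c['fx'],0,c['cx']],[0,c['fy'],c['cy']],[0,0,1]])
    p=cv2.undistortPoints(np.array(px,float).reshape(-1,1,2),K,c['distortion']).reshape(-1,2)
    if 'T' in c: R=c['T'][:3,:3];o=c['T'][:3,3]
    else:
        Rm=cv2.Rodrigues(c['rvec'])[0];R=Rm.T;o=-Rm.T@c['tvec']
    d=np.c_[p,np.ones(len(p))]@R.T
    return o+d*((z-o[2])/d[:,2])[:,None]
E
python3 - <<'E'
from h import *
f=np.load('top0.npz');im=f['im']
hsv=cv2.cvtColor(im,cv2.COLOR_RGB2HSV)
for nm,(x0,y0,x1,y1) in dict(R=(390,180,475,265),L=(170,205,240,270),T=(275,155,370,265)).items():
    print(nm)
    sub=hsv[y0:y1,x0:x1]
    for (u,v) in {'R':[(412,210),(433,222),(395,185)],'L':[(190,225),(200,236),(175,210)],'T':[(295,200),(320,236),(280,160)]}[nm]: print(hsv[v,u])
big=im[150:270,165:475];cv2.imwrite('pics/topz.png',cv2.resize(big[:,:,::-1],None,fx=2.5,fy=2.5,interpolation=cv2.INTER_CUBIC))
E
```

```text
R
[ 19  94 144]
[  7 114  38]
[ 23  16 128]
L
[ 21  87 146]
[ 12 139  79]
[ 23  18 125]
T
[ 12 137  97]
[ 13 143  66]
[ 21  20 129]
```

View pics/topz.png

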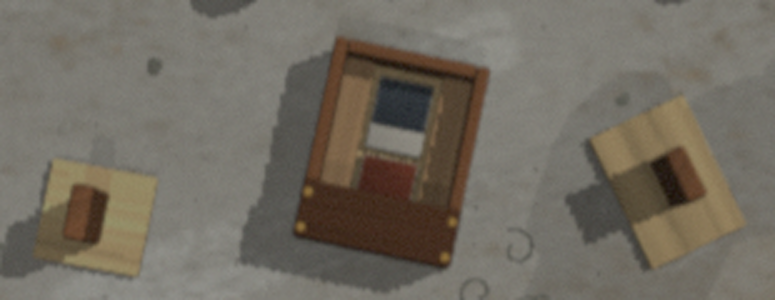

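```bash
python3 - <<'E'
from h import *
f=np.load('top0.npz');im=f['im']
hsv=cv2.cvtColor(im,cv2.COLOR_RGB2HSV)
m=((hsv[...,1]>48)).astype(np.uint8)
def cont(box,z,k=1):
    x0,y0,x1,y1=box
    mm=np.zeros_like(m);mm[y0:y1,x0:x1]=m[y0:y1,x0:x1]
    cs=cv2.findContours(mm,cv2.RETR_EXTERNAL,cv2.CHAIN_APPROX_NONE)[0]
    c=max(cs,key=cv2.contourArea)
    P=ray('top',cv2.convexHull(c).reshape(-1,2),z)
    r=cv2.minAreaRect(P[:,:2].astype(np.float32))
    print(box,z,'rect',r); print(cv2.boxPoints(r).round(1).tolist())
cont((390,180,475,265),6)
cont((170,205,240,270),6)
cont((275,155,370,265),36)
# specific tray top corners read from zoom (outer corners)
z=lambda u,v:(u/2.5+165,v/2.5+150)
print(ray('top',[z(338,38),z(489,70)],36).round(1))
print(ray('top',[z(293,235),z(447,267)],43).round(1), 'strip outer')
print(ray('top',[z(303,182),z(456,213)],43).round(1),'strip inner')
print(ray('top',[z(681,147)],60), 'rib')
E
```

```text
(390, 180, 475, 265) 6 rect ((556.1842041015625, -198.41671752929688), (111.1583251953125, 81.84776306152344), 24.69618797302246)
[[488.6000061035156, -184.5], [522.7999877929688, -258.79998779296875], [623.7999877929688, -212.39999389648438], [589.5999755859375, -138.0]]
(170, 205, 240, 270) 6 rect ((532.2478637695312, 230.08033752441406), (80.59514617919922, 76.98661804199219), 79.10430145263672)
[[486.79998779296875, 197.8000030517578], [562.4000244140625, 183.1999969482422], [577.7000122070312, 262.3999938964844], [502.1000061035156, 276.8999938964844]]
(275, 155, 370, 265) 36 rect ((576.5652465820312, 8.899993896484375), (116.6025619506836, 150.82296752929688), 77.39373016357422)
[[490.20001220703125, -31.5], [637.4000244140625, -64.5], [662.9000244140625, 49.29999923706055], [515.7000122070312, 82.30000305175781]]
[[659.4  47.   36. ]
 [635.2 -63.1  36. ]]
[[515.2  79.7  43. ]
 [491.5 -30.3  43. ]] strip outer
[[553.2  72.4  43. ]
 [530.2 -37.2  43. ]] strip inner
[[ 574.7831709  -196.44954959   60.        ]] rib
```

Long cover: plate 111 x 82, centre (556,-198), yaw 24.7°, on the right. The short cover on the left measures 77 x 80. Tray centre is about (576,8.6), yaw about -12.5°. I'm moving above the long cover.

>>> {"method": "apply_moves", "body": {"deltas": [{"tx": 0.25,"ty": 0.25},{"tx": 0.5,"ty": 0.5},{"tx": 0.7,"ty": 0.75},{"tx": 0.9,"ty": 1.0},{"tx": 0.9,"ty": 1.0}], "hand": 0.6}}

```text
validation failed for argument at $.de...
```

>>> {"method": "apply_moves", "body": {"deltas": [{"tx": 0.2,"ty": 0.25},{"tx": 0.4,"ty": 0.5},{"tx": 0.6,"ty": 0.75},{"tx": 0.8,"ty": 1.0},{"tx": 0.8,"ty": 1.0},{"tx": 0.8,"ty": 1.0}]}}

```text
validation failed for argument at $.de...
```

```bash
python3 - <<'E'
from h import *
from scipy.spatial.transform import Rotation as Ro
s=bot.read_state();print(s['t'],s['eef_pos'],s['eef_rot'],s['opening'],s['contact_force'])
im,d=bot.get_image('wrist')
T=np.eye(4);T[:3,:3]=Ro.from_euler('xyz',s['eef_rot'],degrees=True).as_matrix();T[:3,3]=s['eef_pos']
np.savez('w1.npz',im=im,d=d,T=T)
cv2.imwrite('pics/w1.png',im[:,:,::-1])
E
```

```text
0.1 [ 283.34892923 -556.58292216  230.36981898] [-1.79899172e+02  3.50049851e-04  2.69801521e+01] 1.000484389738123 [-0.52391527  0.07821355 -0.12444668]
```

View pics/w1.png

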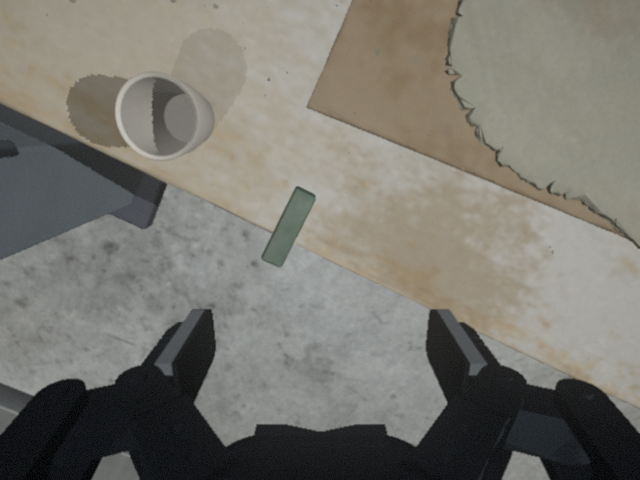

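The wrist view shows the arm still at its start pose, because both calls were refused. I'll try rows that give all six numbers.

>>> {"method": "apply_moves", "body": {"deltas": [{"tx": 0.25,"ty": 0.25,"tz": 0,"ax": 0,"ay": 0,"az": 0},{"tx": 0.5,"ty": 0.5,"tz": 0,"ax": 0,"ay": 0,"az": 0},{"tx": 0.7,"ty": 0.75,"tz": 0,"ax": 0,"ay": 0,"az": 0},{"tx": 0.9,"ty": 1,"tz": 0,"ax": 0,"ay": 0,"az": 0},{"tx": 0.9,"ty": 1,"tz": 0,"ax": 0,"ay": 0,"az": 0}], "hand": 0.6}}

```text
t: 0.57
eef_pos: [420.2, -403.8, 230.2]
eef_rot: [-179.9, -0.0, 27.1]
contact_force: [0.1, -0.3, -0.2]
opening: 0.601
```

>>> {"method": "apply_moves", "body": {"deltas": [{"tx": 0.2,"ty": 0.25,"tz": 0,"ax": 0,"ay": 0,"az": 0},{"tx": 0.4,"ty": 0.5,"tz": 0,"ax": 0,"ay": 0,"az": 0},{"tx": 0.55,"ty": 0.75,"tz": 0,"ax": 0,"ay": 0,"az": 0},{"tx": 0.65,"ty": 1,"tz": 0,"ax": 0,"ay": 0,"az": 0},{"tx": 0.65,"ty": 1,"tz": 0,"ax": 0,"ay": 0,"az": 0},{"tx": 0.65,"ty": 1,"tz": 0,"ax": 0,"ay": 0,"az": 0}]}}

```text
t: 1.07
eef_pos: [520.5, -247.0, 230.1]
eef_rot: [-179.7, -0.1, 27.6]
contact_force: [-0.2, -0.1, 0.2]
opening: 0.6
```

```bash
cat >> h.py <<'E'
from scipy.spatial.transform import Rotation as Ro
def wshot(name):
    s=bot.read_state();im,d=bot.get_image('wrist')
    T=np.eye(4);T[:3,:3]=Ro.from_euler('xyz',s['eef_rot'],degrees=True).as_matrix();T[:3,3]=s['eef_pos']
    print(round(s['t'],2),s['eef_pos'].round(1),s['eef_rot'].round(2),round(s['opening'],3),s['contact_force'].round(1))
    np.savez(name+'.npz',im=im,d=d,T=T);cv2.imwrite(f'pics/{name}.png',im[:,:,::-1]);return im,d,T
def wray(name,px,z):
    c=dict(bot.calibration('wrist'));c['T']=np.load(name+'.npz')['T']@c['tool_from_camera'];return ray('wrist',px,z,c)
E
python3 -c "
from h import *
wshot('w2')"
```

```text
1.07 [ 520.5 -247.   230.1] [-1.7975e+02 -1.5000e-01  2.7630e+01] 0.6 [-0.2 -0.1  0.2]
```

View pics/w2.png

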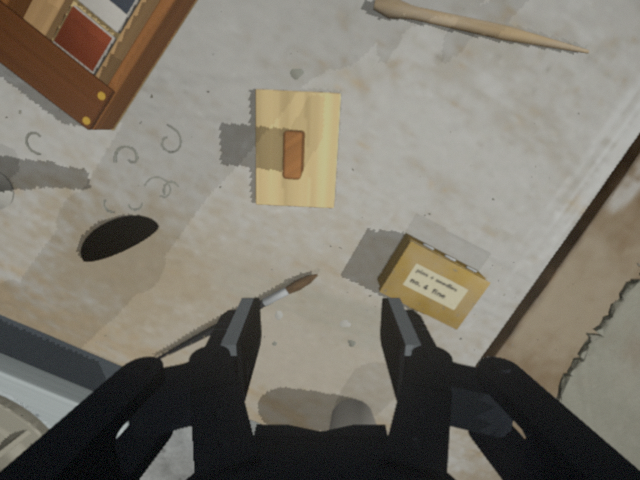

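The wrist view shows the long cover's plate at (257..341, 90..208), with the rib top at about (293,152).

```bash
python3 - <<'E'
from h import *
im=np.load('w2.npz')['im'];hsv=cv2.cvtColor(im,cv2.COLOR_RGB2HSV)
def blob(m,z):
    c=max(cv2.findContours(m.astype(np.uint8),0,1)[0],key=cv2.contourArea)
    P=wray('w2',cv2.convexHull(c).reshape(-1,2),z)[:,:2].astype(np.float32);print(cv2.minAreaRect(P))
roi=np.zeros(im.shape[:2],bool);roi[80:218,250:350]=1
print(hsv[140,325],hsv[155,270],hsv[145,293],hsv[140,245],hsv[140,350])
blob(roi&(hsv[...,1]>62),6)
blob(roi&(hsv[...,0]<16)&(hsv[...,1]>135),60)
b=roi&(hsv[...,0]<16)&(hsv[...,1]>135);y,x=np.nonzero(b);print(x.min(),x.max(),y.min(),y.max())
E
```

```text
[ 26  68 192] [ 20  89 149] [ 15 142 140] [ 30  12 110] [ 23  14 168]
((555.5050048828125, -199.6864776611328), (109.19496154785156, 79.73458099365234), 24.789474487304688)
((556.7501831054688, -200.61314392089844), (37.55372619628906, 14.999279975891113), 25.941320419311523)
284 302 131 177
```

>>> {"method": "apply_moves", "body": {"deltas": [{"tx": 0.12,"ty": 0.16,"tz": -0.2,"ax": 0,"ay": 0,"az": -0.03},{"tx": 0.237,"ty": 0.317,"tz": -0.4,"ax": 0,"ay": 0,"az": -0.03},{"tx": 0.237,"ty": 0.317,"tz": -0.6,"ax": 0,"ay": 0,"az": -0.03},{"tx": 0.237,"ty": 0.317,"tz": -0.8,"ax": 0,"ay": 0,"az": -0.03},{"tx": 0.237,"ty": 0.317,"tz": -0.8,"ax": 0,"ay": 0,"az": -0.03},{"tx": 0.237,"ty": 0.317,"tz": -0.8,"ax": 0,"ay": 0,"az": -0.03}]}}

```text
t: 1.62
eef_pos: [552.6, -204.4, 108.7]
eef_rot: [-179.7, 0.1, 24.6]
contact_force: [-0.4, -0.6, 1.0]
opening: 0.601
```

>>> {"method": "apply_moves", "body": {"deltas": [{"tx": 0.022,"ty": 0.033,"tz": -0.1,"ax": 0,"ay": 0,"az": 0},{"tx": 0.022,"ty": 0.033,"tz": -0.2,"ax": 0,"ay": 0,"az": 0},{"tx": 0.022,"ty": 0.033,"tz": -0.35,"ax": 0,"ay": 0,"az": 0},{"tx": 0.022,"ty": 0.033,"tz": -0.48,"ax": 0,"ay": 0,"az": 0},{"tx": 0.022,"ty": 0.033,"tz": -0.545,"ax": 0,"ay": 0,"az": 0},{"tx": 0.022,"ty": 0.033,"tz": -0.545,"ax": 0,"ay": 0,"az": 0},{"tx": 0.022,"ty": 0.033,"tz": -0.545,"ax": 0,"ay": 0,"az": 0}]}}

```text
t: 2.2
eef_pos: [556.6, -200.6, 28.6]
eef_rot: [-179.8, 0.1, 24.5]
contact_force: [1.3, -0.2, 0.8]
opening: 0.599
```

Close.

>>> {"method": "apply_moves", "body": {"deltas": [{"tx": 0,"ty": 0.007,"tz": -0.01,"ax": 0,"ay": 0,"az": 0},{"tx": 0,"ty": 0.007,"tz": -0.01,"ax": 0,"ay": 0,"az": 0},{"tx": 0,"ty": 0.007,"tz": -0.01,"ax": 0,"ay": 0,"az": 0},{"tx": 0,"ty": 0.007,"tz": -0.01,"ax": 0,"ay": 0,"az": 0},{"tx": 0,"ty": 0.007,"tz": -0.01,"ax": 0,"ay": 0,"az": 0},{"tx": 0,"ty": 0.007,"tz": -0.01,"ax": 0,"ay": 0,"az": 0},{"tx": 0,"ty": 0.007,"tz": -0.01,"ax": 0,"ay": 0,"az": 0},{"tx": 0,"ty": 0.007,"tz": -0.01,"ax": 0,"ay": 0,"az": 0}], "hand": 0, "force": 70}}

```text
t: 2.87
eef_pos: [557.7, -199.8, 28.7]
eef_rot: [-179.9, -0.0, 24.5]
contact_force: [-0.7, 0.6, 7.5]
opening: 0.174
```

>>> {"method": "apply_moves", "body": {"deltas": [{"tx": 0,"ty": 0,"tz": 0.1,"ax": 0,"ay": 0,"az": 0},{"tx": 0,"ty": 0,"tz": 0.25,"ax": 0,"ay": 0,"az": 0},{"tx": 0,"ty": 0.1,"tz": 0.45,"ax": 0,"ay": 0,"az": -0.08},{"tx": 0,"ty": 0.2,"tz": 0.6,"ax": 0,"ay": 0,"az": -0.16},{"tx": 0,"ty": 0.3,"tz": 0.7,"ax": 0,"ay": 0,"az": -0.24},{"tx": 0,"ty": 0.4,"tz": 0.8,"ax": 0,"ay": 0,"az": -0.32},{"tx": 0,"ty": 0.5,"tz": 0.8,"ax": 0,"ay": 0,"az": -0.41},{"tx": 0,"ty": 0.5,"tz": 0.8,"ax": 0,"ay": 0,"az": -0.41}]}}

```text
t: 3.53
eef_pos: [558.7, -120.6, 150.3]
eef_rot: [-179.8, -0.1, -12.5]
contact_force: [0.1, 0.7, -1.5]
opening: 0.172
```

```bash
python3 -c "
from h import *
wshot('w3')"
```

```text
3.53 [ 558.7 -120.6  150.3] [-1.7975e+02 -1.4000e-01 -1.2510e+01] 0.172 [ 0.1  0.7 -1.5]
```

View pics/w3.png

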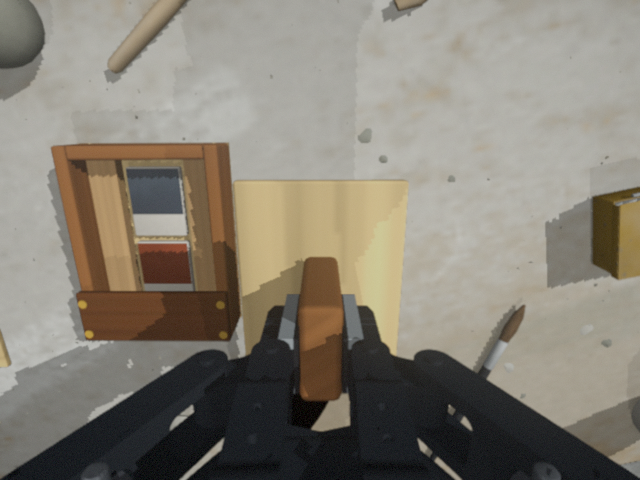

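The view shows the cover held (far plate edge at row 181, columns 233–408) next to the tray (far wall at row about 145, strip at rows 291–341, columns 78–238).

```bash
python3 - <<'E'
from h import *
im=np.load('w3.npz')['im']
cv2.imwrite('pics/w3z.png',cv2.resize(im[130:355,40:250,::-1],None,fx=2.6,fy=2.6,interpolation=cv2.INTER_CUBIC))
z=150.3-28.0+6
T=np.load('w3.npz')['T']
P=wray('w3',[(234,181),(408,181)],z)
print(((P-T[:3,3])@T[:3,:3]).round(1), np.linalg.norm(P[1]-P[0]))
E
```

```text
[[ 53.1 -39.   22.3]
 [ 53.1  39.   22. ]] 77.92779767409706
```

View pics/w3z.png

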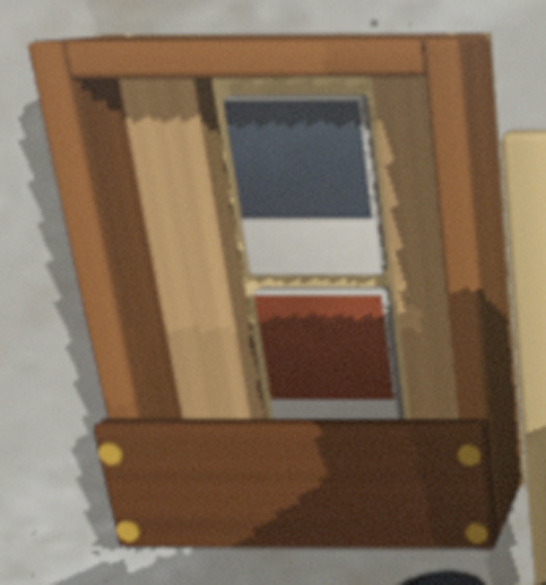

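```bash
python3 - <<'E'
from h import *
q=lambda L:[(u/2.6+40,v/2.6+130) for u,v in L]
far=wray('w3',q([(30,43),(490,36)]),36)
inn=wray('w3',q([(72,80),(425,72)]),36)
si=wray('w3',q([(97,421),(487,421)]),43)
so=wray('w3',q([(112,547),(494,547)]),43)
for n,a in dict(far=far,inn=inn,si=si,so=so).items():
    d=a[0]-a[1];yaw=np.degrees(np.arctan2(-d[0],d[1]));print(n,a[:,:2].round(1).tolist(),'len',np.linalg.norm(d).round(1),'yaw',yaw.round(2),'mid',a.mean(0)[:2].round(1))
u=np.array([np.cos(np.radians(-12.4)),np.sin(np.radians(-12.4))])
for a,o in ((far,75),(inn,65),(si,-33),(so,-75)): print((a.mean(0)[:2]-o*u).round(1))
E
```

```text
far [[661.0, 46.8], [635.6, -73.0]] len 122.5 yaw -11.96 mid [648.3 -13.1]
inn [[649.5, 39.7], [630.5, -53.5]] len 95.2 yaw -11.5 mid [640.   -6.9]
si [[556.9, 68.8], [532.7, -42.7]] len 114.1 yaw -12.27 mid [544.8  13.1]
so [[516.6, 82.1], [492.1, -32.4]] len 117.1 yaw -12.08 mid [504.3  24.8]
[575.   3.]
[576.5   7.1]
[577.   6.]
[577.6   8.7]
```

```bash
cat > plan.py <<'E'
from h import *
C0=np.array([576.8,7.7,14.]);YAW=-12.3;TC=np.array([1.5,0,28.3])
def target(lowx,h,tilt,y=0):
    Rt=Ro.from_euler('z',YAW,degrees=True);R=Rt*Ro.from_euler('y',-tilt,degrees=True)
    p=C0+Rt.apply([lowx,y,h])+R.apply(TC-np.array([-55,0,0]))
    return p,R*Ro.from_euler('x',180,degrees=True)
def delta(*a):
    s=bot.read_state();p,R=target(*a)
    rv=(R*Ro.from_euler('xyz',s['eef_rot'],degrees=True).inv()).as_rotvec(degrees=True)
    print(a,'tcp',p.round(1),'t',((p-s['eef_pos'])/150).round(3),'a',(rv/90).round(3))
E
python3 -c "
from plan import *
for a in [(-22,45,17),(-22,4,17),(-40,4,17),(-57,4,17),(-57,1,0)]: delta(*a)"
```

```text
(-22, 45, 17) tcp [600.    2.6 102.6] t [ 0.28   0.835 -0.312] a [-0.042 -0.184 -0.   ]
(-22, 4, 17) tcp [600.    2.6  61.6] t [ 0.28   0.835 -0.585] a [-0.042 -0.184 -0.   ]
(-40, 4, 17) tcp [582.4   6.5  61.6] t [ 0.163  0.86  -0.585] a [-0.042 -0.184 -0.   ]
(-57, 4, 17) tcp [565.8  10.1  61.6] t [ 0.052  0.884 -0.585] a [-0.042 -0.184 -0.   ]
(-57, 1, 0) tcp [576.3   7.8  43.3] t [ 0.122  0.869 -0.707] a [-0.002  0.001 -0.   ]
```

>>> {"method": "apply_moves", "body": {"deltas": [{"tx": 0.07,"ty": 0.2,"tz": 0,"ax": -0.01,"ay": -0.05,"az": 0},{"tx": 0.14,"ty": 0.4,"tz": 0,"ax": -0.02,"ay": -0.1,"az": 0},{"tx": 0.21,"ty": 0.6,"tz": 0,"ax": -0.03,"ay": -0.15,"az": 0},{"tx": 0.28,"ty": 0.75,"tz": -0.1,"ax": -0.042,"ay": -0.184,"az": 0},{"tx": 0.28,"ty": 0.835,"tz": -0.2,"ax": -0.042,"ay": -0.184,"az": 0},{"tx": 0.28,"ty": 0.835,"tz": -0.312,"ax": -0.042,"ay": -0.184,"az": 0},{"tx": 0.28,"ty": 0.835,"tz": -0.312,"ax": -0.042,"ay": -0.184,"az": 0},{"tx": 0.28,"ty": 0.835,"tz": -0.312,"ax": -0.042,"ay": -0.184,"az": 0}]}}

```text
t: 4.25
eef_pos: [599.0, 1.2, 101.2]
eef_rot: [179.9, -16.9, -12.2]
contact_force: [1.0, -0.5, -1.3]
opening: 0.176
```

```bash
python3 -c "
from plan import *
wshot('w4')
im,d=bot.get_image('scene');cv2.imwrite('pics/s4.png',cv2.resize(im[180:340,200:420,::-1],None,fx=3.5,fy=3.5,interpolation=cv2.INTER_CUBIC))
for a in [(-22,45,17),(-22,4,17)]: delta(*a)"
```

```text
4.25 [599.    1.2 101.2] [179.87 -16.87 -12.18] 0.176 [ 1.  -0.5 -1.3]
(-22, 45, 17) tcp [600.    2.6 102.6] t [-0.004  0.01  -0.005] a [0.001 0.001 0.   ]
(-22, 4, 17) tcp [600.    2.6  61.6] t [-0.004  0.01  -0.278] a [0.001 0.001 0.   ]
```

View pics/w4.png

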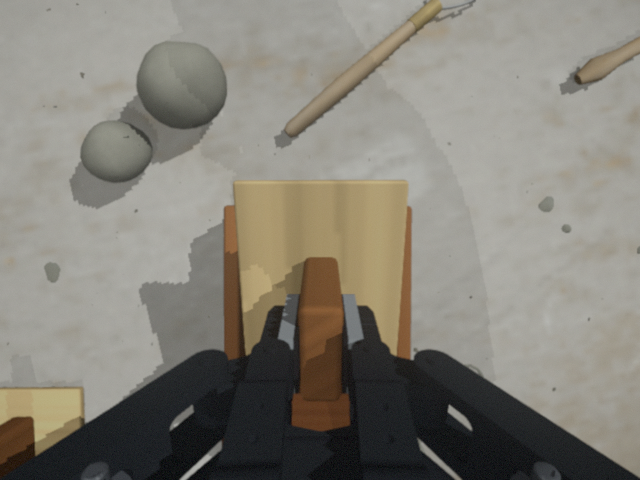

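View pics/s4.png

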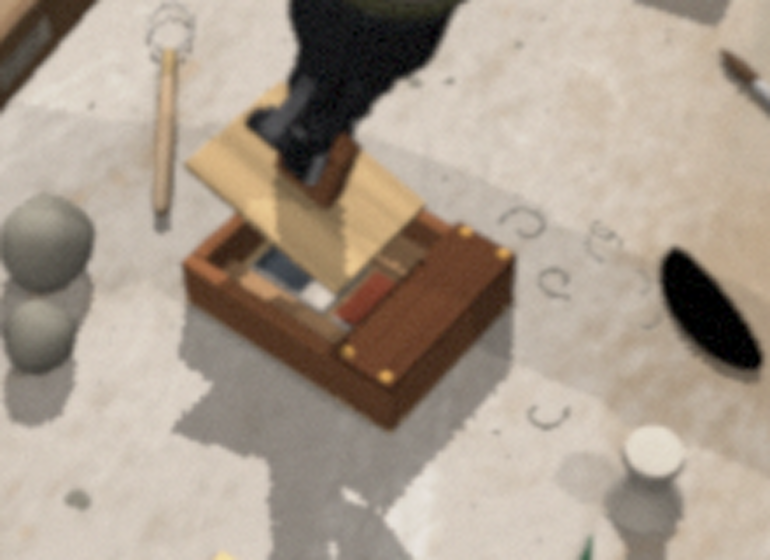

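The cover is tilted over the mouth and centred sideways, with its low end just inside the strip edge. I'm lowering it into the mouth.

>>> {"method": "apply_moves", "body": {"deltas": [{"tx": 0.005,"ty": 0.012,"tz": -0.07,"ax": 0,"ay": 0,"az": 0},{"tx": 0.005,"ty": 0.012,"tz": -0.14,"ax": 0,"ay": 0,"az": 0},{"tx": 0.005,"ty": 0.012,"tz": -0.2,"ax": 0,"ay": 0,"az": 0},{"tx": 0.005,"ty": 0.012,"tz": -0.25,"ax": 0,"ay": 0,"az": 0},{"tx": 0.005,"ty": 0.012,"tz": -0.27,"ax": 0,"ay": 0,"az": 0},{"tx": 0.005,"ty": 0.012,"tz": -0.27,"ax": 0,"ay": 0,"az": 0}]}}

```text
t: 4.85
eef_pos: [600.4, 2.7, 61.2]
eef_rot: [179.9, -16.9, -12.3]
contact_force: [0.1, 0.5, -1.1]
opening: 0.18
```

```bash
python3 -c "
from plan import *
print(bot.read_state()['contact_force'])
im,d=bot.get_image('scene');cv2.imwrite('pics/s5.png',cv2.resize(im[180:340,200:420,::-1],None,fx=3.5,fy=3.5,interpolation=cv2.INTER_CUBIC))
for a in [(-22,4,17),(-40,4,17),(-57,4,17)]: delta(*a)"
```

```text
[ 0.05244479  0.50680886 -1.06456117]
(-22, 4, 17) tcp [600.    2.6  61.6] t [-0.006 -0.001 -0.003] a [ 0.001 -0.     0.   ]
(-40, 4, 17) tcp [582.4   6.5  61.6] t [-0.123  0.024 -0.003] a [ 0.001 -0.     0.   ]
(-57, 4, 17) tcp [565.8  10.1  61.6] t [-0.234  0.048 -0.003] a [ 0.001 -0.     0.   ]
```

View pics/s5.png

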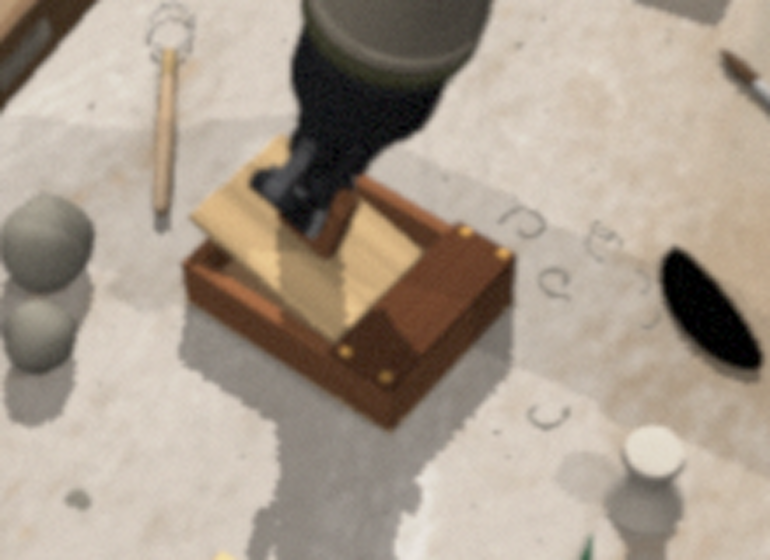

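The low end is now below the strip's level, with no contact force. I'm sliding it under.

>>> {"method": "apply_moves", "body": {"deltas": [{"tx": -0.04,"ty": 0.008,"tz": 0,"ax": 0,"ay": 0,"az": 0},{"tx": -0.08,"ty": 0.016,"tz": 0,"ax": 0,"ay": 0,"az": 0},{"tx": -0.12,"ty": 0.024,"tz": 0,"ax": 0,"ay": 0,"az": 0},{"tx": -0.16,"ty": 0.032,"tz": 0,"ax": 0,"ay": 0,"az": 0},{"tx": -0.2,"ty": 0.04,"tz": 0,"ax": 0,"ay": 0,"az": 0},{"tx": -0.225,"ty": 0.046,"tz": 0,"ax": 0,"ay": 0,"az": 0},{"tx": -0.225,"ty": 0.046,"tz": 0,"ax": 0,"ay": 0,"az": 0},{"tx": -0.225,"ty": 0.046,"tz": 0,"ax": 0,"ay": 0,"az": 0}]}}

```text
t: 5.57
eef_pos: [567.2, 9.8, 62.4]
eef_rot: [179.9, -17.0, -12.3]
contact_force: [-0.1, -1.0, -1.5]
opening: 0.175
```

```bash
python3 -c "
from plan import *
print(bot.read_state()['contact_force'])
im,d=bot.get_image('scene');cv2.imwrite('pics/s6.png',cv2.resize(im[180:340,200:420,::-1],None,fx=3.5,fy=3.5,interpolation=cv2.INTER_CUBIC))
for a in [(-57,4,17),(-57,3,12),(-57,2.5,8),(-57,2,4),(-57,1,0)]: delta(*a)"
```

```text
[-0.10405545 -1.02874788 -1.47206959]
(-57, 4, 17) tcp [565.8  10.1  61.6] t [-0.011  0.002 -0.005] a [0.001 0.    0.   ]
(-57, 3, 12) tcp [569.4   9.3  56.4] t [ 0.013 -0.003 -0.039] a [0.012 0.055 0.   ]
(-57, 2.5, 8) tcp [571.9   8.8  52.4] t [ 0.03  -0.007 -0.066] a [0.022 0.098 0.   ]
(-57, 2, 4) tcp [574.2   8.3  48.2] t [ 0.045 -0.01  -0.094] a [0.031 0.141 0.   ]
(-57, 1, 0) tcp [576.3   7.8  43.3] t [ 0.059 -0.013 -0.127] a [0.041 0.185 0.   ]
```

View pics/s6.png

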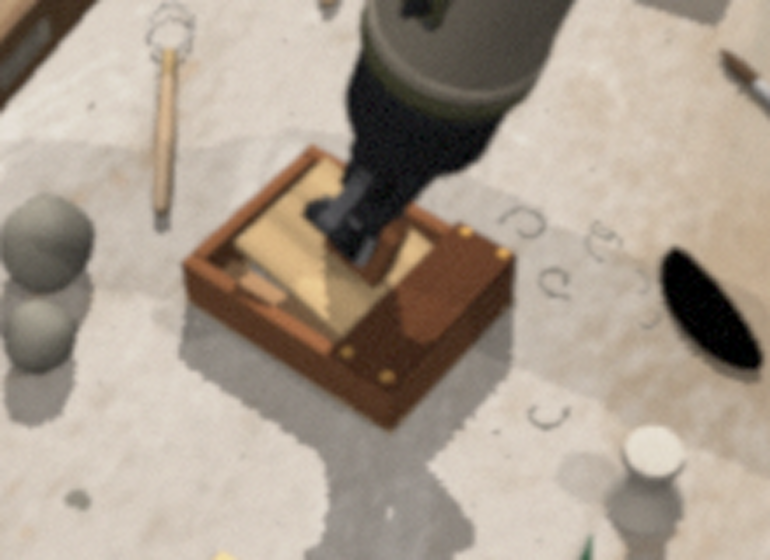

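The plate's low end is under the strip and the far end is inside the far wall. I'm levelling it now.

>>> {"method": "apply_moves", "body": {"deltas": [{"tx": 0,"ty": 0,"tz": -0.02,"ax": 0.006,"ay": 0.028,"az": 0},{"tx": 0.013,"ty": -0.003,"tz": -0.039,"ax": 0.012,"ay": 0.055,"az": 0},{"tx": 0.03,"ty": -0.007,"tz": -0.066,"ax": 0.022,"ay": 0.098,"az": 0},{"tx": 0.045,"ty": -0.01,"tz": -0.094,"ax": 0.031,"ay": 0.141,"az": 0},{"tx": 0.059,"ty": -0.013,"tz": -0.12,"ax": 0.041,"ay": 0.185,"az": 0},{"tx": 0.059,"ty": -0.013,"tz": -0.127,"ax": 0.041,"ay": 0.185,"az": 0},{"tx": 0.059,"ty": -0.013,"tz": -0.127,"ax": 0.041,"ay": 0.185,"az": 0}]}}

```text
t: 6.2
eef_pos: [577.5, 7.1, 42.8]
eef_rot: [-180.0, -0.1, -12.4]
contact_force: [0.5, 0.1, -0.6]
opening: 0.178
```

```bash
python3 -c "
from plan import *
wshot('w7')
im,d=bot.get_image('scene');cv2.imwrite('pics/s7.png',cv2.resize(im[180:340,200:420,::-1],None,fx=3.5,fy=3.5,interpolation=cv2.INTER_CUBIC))
for a in [(-57,1,0),(-57,0,0)]: delta(*a)"
```

```text
6.2 [577.5   7.1  42.8] [-1.7999e+02 -6.0000e-02 -1.2390e+01] 0.178 [ 0.5  0.1 -0.6]
(-57, 1, 0) tcp [576.3   7.8  43.3] t [ 0.001 -0.     0.002] a [0.    0.001 0.   ]
(-57, 0, 0) tcp [576.3   7.8  42.3] t [ 0.001 -0.    -0.005] a [0.    0.001 0.   ]
```

View pics/s7.png

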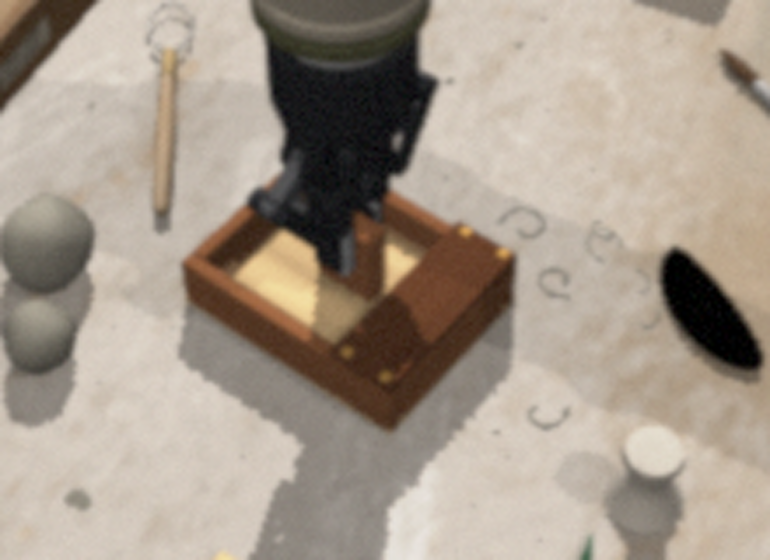

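View pics/w7.png

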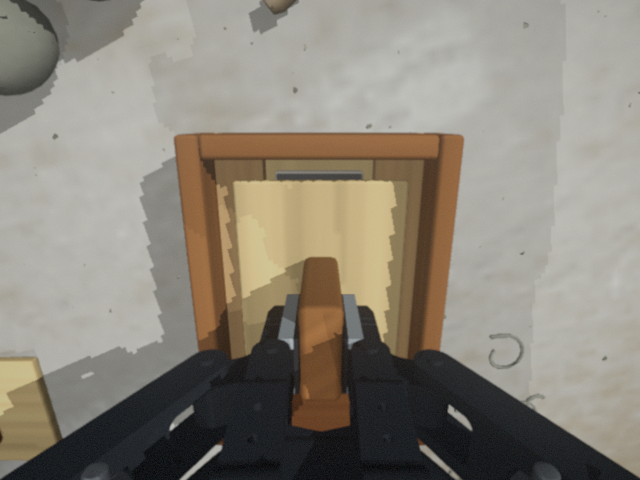

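The cover is level inside the tray, centred, with no contact load yet. I'll lower it slightly to seat it, then open the hand part way.

>>> {"method": "apply_moves", "body": {"deltas": [{"tx": 0,"ty": 0,"tz": -0.004,"ax": 0,"ay": 0,"az": 0},{"tx": 0,"ty": 0,"tz": -0.008,"ax": 0,"ay": 0,"az": 0},{"tx": 0,"ty": 0,"tz": -0.012,"ax": 0,"ay": 0,"az": 0},{"tx": 0,"ty": 0,"tz": -0.012,"ax": 0,"ay": 0,"az": 0}]}}

```text
t: 6.63
eef_pos: [576.1, 8.0, 42.7]
eef_rot: [180.0, -0.2, -12.3]
contact_force: [-4.2, -0.8, 9.2]
opening: 0.179
```

>>> {"method": "apply_moves", "body": {"deltas": [{"tx": 0,"ty": 0,"tz": 0,"ax": 0,"ay": 0,"az": 0},{"tx": 0,"ty": 0,"tz": 0,"ax": 0,"ay": 0,"az": 0},{"tx": 0,"ty": 0,"tz": 0,"ax": 0,"ay": 0,"az": 0},{"tx": 0,"ty": 0,"tz": 0,"ax": 0,"ay": 0,"az": 0},{"tx": 0,"ty": 0,"tz": 0,"ax": 0,"ay": 0,"az": 0}], "hand": 0.5}}

```text
t: 7.05
eef_pos: [576.0, 8.1, 42.6]
eef_rot: [180.0, -0.2, -12.3]
contact_force: [-0.8, -0.8, -0.1]
opening: 0.502
```

Seated with about 9 N, then released. I'm retreating straight up.

>>> {"method": "apply_moves", "body": {"deltas": [{"tx": 0,"ty": 0,"tz": 0.1,"ax": 0,"ay": 0,"az": 0},{"tx": 0,"ty": 0,"tz": 0.25,"ax": 0,"ay": 0,"az": 0},{"tx": 0,"ty": 0,"tz": 0.45,"ax": 0,"ay": 0,"az": 0},{"tx": 0,"ty": 0,"tz": 0.7,"ax": 0,"ay": 0,"az": 0},{"tx": 0,"ty": 0,"tz": 0.9,"ax": 0,"ay": 0,"az": 0},{"tx": 0,"ty": 0,"tz": 0.9,"ax": 0,"ay": 0,"az": 0}]}}

```text
t: 7.55
eef_pos: [579.4, 8.5, 184.8]
eef_rot: [-179.9, -0.8, -12.3]
contact_force: [1.0, 0.2, -0.0]
opening: 0.502
```

>>> {"method": "apply_moves", "body": {"deltas": [{"tx": -0.2,"ty": -0.2,"tz": 0.1,"ax": 0,"ay": 0,"az": 0},{"tx": -0.4,"ty": -0.4,"tz": 0.1,"ax": 0,"ay": 0,"az": 0},{"tx": -0.5,"ty": -0.6,"tz": 0.2,"ax": 0,"ay": 0,"az": 0},{"tx": -0.5,"ty": -0.8,"tz": 0.2,"ax": 0,"ay": 0,"az": 0},{"tx": -0.5,"ty": -1,"tz": 0.2,"ax": 0,"ay": 0,"az": 0},{"tx": -0.5,"ty": -1,"tz": 0.2,"ax": 0,"ay": 0,"az": 0}]}}

```text
t: 8.05
eef_pos: [503.1, -149.2, 214.9]
eef_rot: [180.0, -0.8, -12.8]
contact_force: [0.2, -1.2, -0.6]
opening: 0.502
```

```bash
python3 -c "
from plan import *
for i in range(1):
  im,d=bot.get_image('scene');cv2.imwrite('pics/s8.png',cv2.resize(im[180:340,200:420,::-1],None,fx=3.5,fy=3.5,interpolation=cv2.INTER_CUBIC))
  im,d=bot.get_image('top');np.savez('top8.npz',im=im,d=d);cv2.imwrite('pics/t8.png',cv2.resize(im[150:270,165:475,::-1],None,fx=2.5,fy=2.5,interpolation=cv2.INTER_CUBIC))
"
```

```text
(no output)
```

View pics/s8.png

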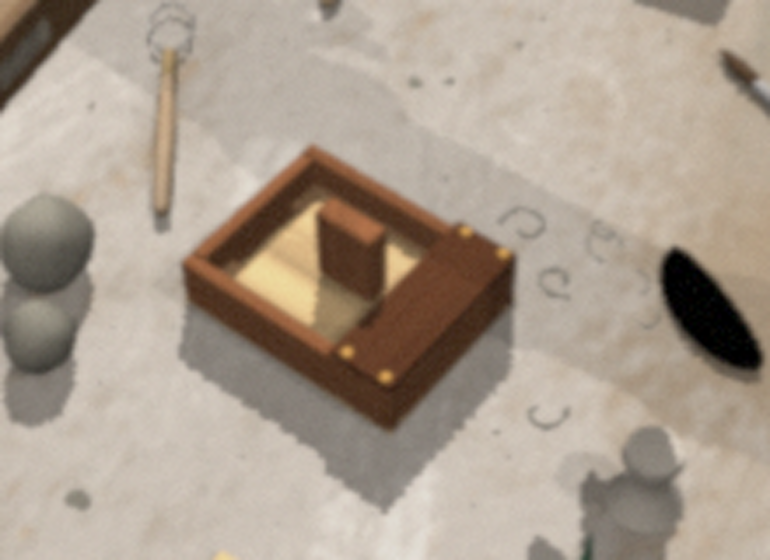

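View pics/t8.png

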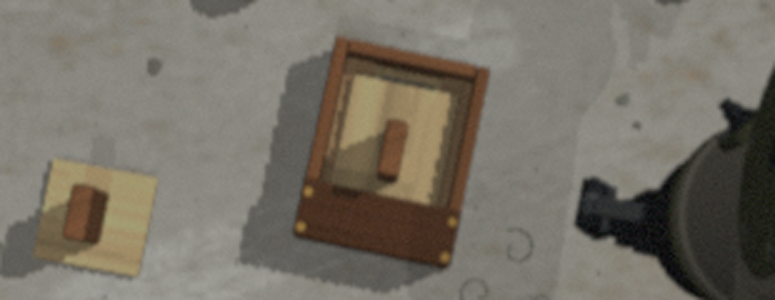

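```bash
python3 -c "
from plan import *
q=lambda u,v:(u/2.5+165,v/2.5+150)
P=ray('top',[q(393,149),q(397,119),q(388,180)],74)
R=Ro.from_euler('z',YAW,degrees=True)
print('in tray',R.inv().apply(P-np.array([576.8,7.7,14])).round(1))
f=np.load('top8.npz');d=f['d'];c=bot.calibration('top')
def pt(u,v):
    u,v=q(u,v);z=float(np.median(d[int(v)-1:int(v)+2,int(u)-1:int(u)+2]))
    K=np.array([[c['fx'],0,c['cx']],[0,c['fy'],c['cy']],[0,0,1]]);p=cv2.undistortPoints(np.array([[[u,v]]],float),K,c['distortion'])[0,0]
    Rm=cv2.Rodrigues(c['rvec'])[0];return Rm.T@(np.array([p[0]*z,p[1]*z,z])-c['tvec'])
for a in [(393,150),(365,90),(435,105),(355,160),(430,185),(370,220),(250,100)]: print(a,pt(*a).round(1))
"
```

```text
in tray [[ -4.   -0.4  60. ]
 [ 17.1   1.2  60. ]
 [-25.9  -1.5  60. ]]
(393, 150) [572.2   8.1  72.8]
(365, 90) [623.8  27.6  19.3]
(435, 105) [612.4 -24.2  19. ]
(355, 160) [571.6  35.3  19.9]
(430, 185) [552.7 -19.9  19.3]
(370, 220) [525.6  24.5  42.5]
(250, 100) [620.4 115.   -2.1]
```

```bash
python3 -c "
from plant import bot
print(bot.read_state()['t']);print(bot.job_done())"
```

```text
8.15
the job is handed in; nothing more can be done
None
```

The long cover now lies level inside the tray with one end under the dark strip. I handed the job in at 8.15 s of the 37 s allowed; it reports no verdict.

**What I did:** I found the long cover on the robot's right, measuring about 111 x 82 mm. I gripped its rib at 70 N and tilted it 17°. I lowered one end into the mouth, slid it about 33 mm under the strip, levelled and seated it, then let go and moved clear.

**Last checks:**

| Check | Measured | Limit |
|---|---|---|
| Offset along the tray | about -4 mm | ±14 mm |
| Offset across the tray | about -0.4 mm | ±14 mm |
| Turn relative to the tray | about 3.6° | 15° |
| Plate top height at four points | 19.0–19.9 mm (20 mm expected) | height ±5 mm |

- **Level:** those four heights agree within 1 mm, so the plate is level.
- **Forces:** the highest reading I saw was about 10 N, when seating the cover. The tool was clear of everything at hand-in.
- **Short cover:** it looks to be where it started in the top view. I compared it by eye and did not re-measure it.

**What failed or disagreed:**
- My first two move calls were refused and nothing moved, apparently because each row needs all six numbers.
- My estimates of the tray's centre differed by up to about 3 mm along the tray and 6 mm across. The worst one came from a misread corner, which I left out.

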